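# Walk the stone hammering block onto its green mark

## Task

Walk the heavy dark stone block forward, away from the robot, onto the green mark ahead of it by pushing its ends in turn from behind: first push its left end (as the robot sees it) ahead until the block has swung clearly, at least 15 degrees out of line with the mark, then its right end until that end leads just as clearly, and so on, finishing with the block centred on the mark and squared up with it. Keep the block flat on the bench, and leave the wooden block and the glue pot where they stand.

Things in the scene. Friction and masses are not known exactly. Their poses are not given: they have to be found in the camera images.
- stone: Dark grey stone block, pale veins on top, 1.8 kg, 90 mm deep (x), 170 mm long (y), 50 mm high, loose on the bench. Origin: centre of its underside; x points ahead, y to its left end. Pushed on its rear face 70 mm from the middle, it turns about a point about 90 (70 to 120) mm past its centre on the other side, so each swing also carries it forward. Sliding takes 8 to 22 N.
- mark: Flat green rectangle with a dark green edge, 120 mm (x) by 200 mm (y), on the bench and flush with it (blocks slide over it freely). Origin at its centre, at bench height; x points ahead, the way the stone is walked; y to the left. The stone starts 110 to 130 mm short of it and within 4 degrees of square.
- wood: Bystander: pale wooden block of the same size as the stone, 90 x 170 x 50 mm, 0.6 kg, standing on the other side of the bench, 0.23 to 0.36 m from the stone. Origin at the centre of its underside.
- pot: Bystander: glue pot with a cream square body 70 x 70 mm on an 80 mm round foot and a tall red nozzle, 148 mm high, 0.45 kg, standing ahead of the mark in the walking direction, its centre 155 to 170 mm beyond the mark's centre. Origin at the centre of its underside.
Not all that is in view belongs to the job. Of the things that look like the stone, take the one that is farthest from the robot's base at the start.

How it is judged:
On the way, in this order (a step that is already met when the one before it is completed fails the run):
1. the stone's left end leads: the block is turned more than 12 degrees out of line with the mark, facing to the right of the glue pot (angle between the x axis of stone and the x axis of mark, either way round above 0.209 rad and y of pot in the frame of stone above 0 m), for 0.1 s.
2. then its right end leads: turned more than 12 degrees the other way, facing to the left of the glue pot (angle between the x axis of stone and the x axis of mark, either way round above 0.209 rad and y of pot in the frame of stone below 0 m), for 0.1 s.
At the end, for the whole second after the job is handed in: The stone lies flat and still on the bench, its centre within 20 mm of the mark's centre and its sides within 10 degrees of the mark's; the wooden block and the glue pot are within 12 mm of where they stood (horizontal distance between stone and mark below 0.02 m and angle between the x axis of stone and the x axis of mark, either way round below 0.174 rad and height (world z) of stone below 0.004 m and angle between stone's own z axis and vertical below 0.05 rad and linear speed of stone below 0.01 m/s and distance of each of wood, pot from where it was at the start of the episode below 0.012 m); the robot touches nothing.
It fails at once if the stone is lifted (10 mm) or tipped (15 degrees) (height (world z) of stone above 0.01 m or angle between stone's own z axis and vertical above 0.262 rad).
It fails at once if the wooden block or the glue pot is shoved more than 12 mm or tipped over (distance of any of wood, pot from where it was at the start of the episode above 0.012 m or angle between pot's own z axis and vertical above 0.5 rad).
It also fails if it takes over 51 s, if anything falls off the work surface, if the arm or the gripper's body presses on something with over 40 N, if the wrist force passes 120 N, or if a joint passes its speed limit or range.

## Robot

A 6-joint arm with a two-finger parallel gripper is mounted at the origin on the work surface. World frame = base frame: x ahead of the robot, y to its left, z up, the work surface at z = 0. Lengths are in m, angles in rad, forces in N, time in s.
With the tool pointing down it reaches from about 0.35 to 0.725 m from the base axis. Payload 4.3 kg.
Tool frame: the origin (TCP) lies midway between the tips of the shut fingers; the grasp point (between the pads) lies 19 mm behind it (ctrl.grasp_offset is the distance from the TCP to the grasp point, in m); z points along the fingers, y is the line along which they close (so a half turn about z gives the same grasp; the last joint's range is limited). The gripper opens to 85 mm and grips with 20 to 120 N. Pads are 22 mm wide; open, the fingers measure 114 mm over their backs; the gripper's body (76 mm by 85 mm) begins 54 mm behind the grasp point. The pads swing forward as they close: fully open they stand 13 mm farther back than shut.
Start: joints at [-1.268, 0.377, 0.081, 1.274, 0, 1.46], TCP at [0.231, -0.527, 0.198] pointing down, gripper open.
Joint ranges: [-2.72, 2.72], [-0.84, 1.66], [-1.02, 1.22], [-1.77, 2.12], [-1.37, 1.28], [-3.14, 3.14]. Speed limits (rad/s): [2.57, 2.57, 3.14, 3.14, 3.14, 3.14].

## Interface

Orientations are given as a unit quaternion [w, x, y, z].
In Python, from station import ctrl, optics gives the robot as it stands. The module is installed in compiled form; this text tells all that it offers.
- The arm moves only by the tool arm_command, never from a script. Its argument "commands" is text: rows parted by semicolons, each of 6 numbers parted by spaces: the shift along the tool's x, y, z in cm, then the turn, a rotation vector about the tool's x, y, z in degrees. In form: dx dy dz rx ry rz; .... A call has 1 to 5 rows; each row is the pose to reach, as a shift and turn from the pose commanded when the call began, along the tool's axes at that moment; what a row does not reach only later rows make up. A row lasts 1/10 s, in which the tool goes at most 50 mm and 8.59 degrees, less where a joint would pass 70% of its speed; a pose out of reach is approached as far as the arm can. A call with a gripper value outside its range is refused whole. "gripper" is the opening, from -1 (shut) to 1 (fully open), set as the call begins (left out, the last holds). The fingers move at their own pace and stop on an object; "grip_force" is the grip in N (left out, the last holds). Time passes only in rows, so rows that repeat a pose let the fingers close. It gives the time, the measured TCP pose, the force, the opening and the grip force at its end, in the units of the state.
- ctrl.sense(): the state, without advancing time (a new reading comes with each control period).
- optics.get_image(name): name is "scene" or "top"; returns the picture (400x640x3 uint8, red, green, blue); there is no depth.
- optics.camera_model(name): a dict with "fx", "fy", "cx", "cy" (pixels), "position" and "orientation" of the camera in the world. Camera axes: x right, y down, z forward; pixel columns grow to the right and rows downward; lengths in m; the calibration is good to about 2 mm. A picture is of the moment at which its call begins. camera_model takes no time and is no camera call.
- ctrl.hand_in(): hands the job in; it is judged then, once.
The state is a dict: "clock": time; "joints": joint angles; "qvel": joint speeds; "effort": joint torques, N m; "tool_pos": TCP position; "orientation": TCP orientation; "force": force on the tool from outside, world axes, zero at the start; "ft_torque": the same for the moment, N m; "width": finger opening in m; "grasp_force": force on a finger pad.
Only numpy, scipy, OpenCV 4.12 (cv2) and the standard library are available. Lean on these libraries where they do the work, as an engineer would, in place of code of your own. Each camera call takes 0.05 s, during which the arm holds its last target. There are 200 camera calls.

## Working session

There is one attempt and no reset: what is moved stays moved. The work goes in short steps, Python scripts to look and compute and a tool call to move; the robot and the scene stay as the last step left them, time stands still between calls to the robot, and variables do not carry over. Pictures are saved under pics/ and viewed, at most 10 in all, crops included, and the job is handed in when it is done.

Besides the shell and the picture viewer there is one more tool, called after "Call:" as name(argument=value, ...), one argument or row to a line, values as JSON. arm_command: Moves the arm, as the interface text tells. Its arguments: {"type":"object","properties":{"commands":{"type":"string"},"gripper":{"type":"number"},"grip_force":{"type":"number"}},"required":["commands"]}

```bash
mkdir -p pics
cat > h.py <<'E'
import numpy as np, cv2
from scipy.spatial.transform import Rotation as R
from station import ctrl, optics
def cam(n):
    m=optics.camera_model(n); q=m["orientation"]
    return m,R.from_quat([q[1],q[2],q[3],q[0]]).as_matrix()
def ray(n,uv,z):
    m,r=cam(n); uv=np.atleast_2d(np.asarray(uv,float))
    d=np.c_[(uv[:,0]-m["cx"])/m["fx"],(uv[:,1]-m["cy"])/m["fy"],np.ones(len(uv))]@r.T
    p=np.array(m["position"]); return (p+d*((z-p[2])/d[:,2:3]))[:,:2]
def save(n,f,im=None):
    im=optics.get_image(n) if im is None else im
    cv2.imwrite("pics/"+f,cv2.cvtColor(im,cv2.COLOR_RGB2BGR)); return im
E
python3 - <<'E'
from h import *
for n in("top","scene"):
    save(n,n+"0.png"); m,r=cam(n); print(n,m,r.round(2).tolist())
print(ctrl.sense())
E
```

```text
top {'fx': 517.4368541405825, 'fy': 517.4368541405825, 'cx': 314.8389392322275, 'cy': 195.8881685571438, 'position': array([0.33417435, 0.03003057, 1.22221229]), 'orientation': array([ 0.05092979, -0.69776863,  0.71269587, -0.050889  ])} [[-0.02, -0.99, 0.14], [-1.0, 0.02, -0.0], [-0.0, -0.14, -0.99]]
scene {'fx': 420.14973426927537, 'fy': 420.14973426927537, 'cx': 318.73358488426857, 'cy': 199.88211779365827, 'position': array([ 1.1384204 , -0.34702857,  0.73410302]), 'orientation': array([-0.33363073,  0.7989852 ,  0.46128468, -0.19372563])} [[0.5, 0.61, -0.62], [0.87, -0.35, 0.35], [-0.0, -0.71, -0.7]]
{'clock': 0.1, 'joints': array([-1.26831400e+00,  3.78033134e-01,  7.97441409e-02,  1.27440265e+00,
       -2.35021417e-06,  1.46051639e+00]), 'qvel': array([ 0.00098208, -0.00189861,  0.00152924,  0.00024379,  0.00072455,
        0.00131969]), 'effort': array([ 1.14119404e-03, -4.64694321e+01,  2.70581746e+01,  1.20559148e-02,
       -1.51172153e-04, -8.63003578e-06]), 'tool_pos': array([ 0.2304729 , -0.52606612,  0.1967238 ]), 'orientation': array([-9.43172695e-04,  9.78778458e-01,  2.04919087e-01, -9.21006414e-05]), 'force': array([ 0.15115201,  0.97033256, -0.49703985]), 'ft_torque': array([-0.01527064,  0.03038234, -0.03230998]), 'grasp_force': 0.0, 'width': 0.08554104104170084}
```

View pics/top0.png

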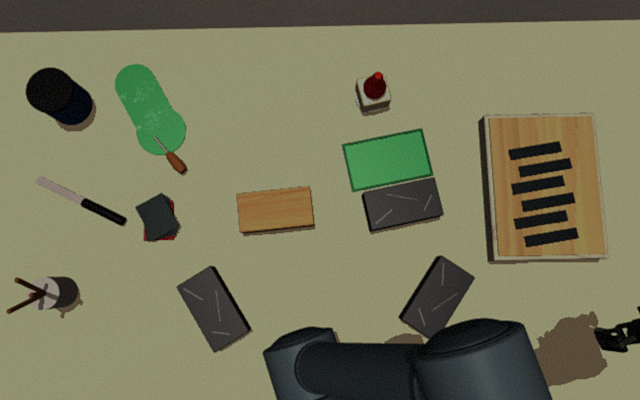

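View pics/scene0.png

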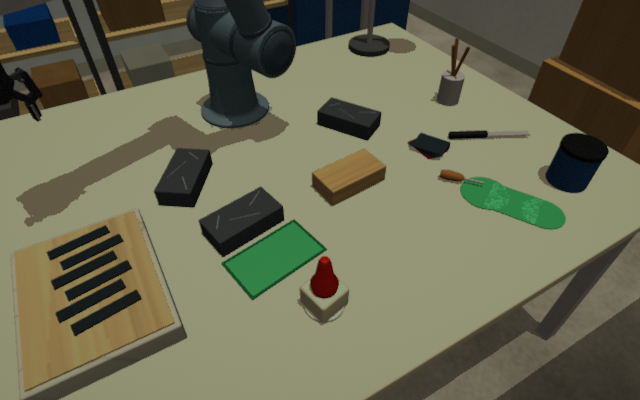

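The top view shows three stone lookalikes: (402,205) just behind the mark, (437,297) and (213,308) near the base. The one at (402,205) is farthest from the base and fits the mark at (388,160). The mat at (150,110) is a decoy. The wooden block is at (275,210) and the pot at (373,92).

```bash
cat >> h.py <<'E'
def rect(pts):  # centre, yaw of the x axis (short side) and sides in world from outline points
    (c,s,a)=cv2.minAreaRect(pts.astype(np.float32)*1000)
    # yaw of 'short' axis, near given walking direction
    a=np.radians(a); 
    if s[0]>s[1]: a+=np.pi/2
    a=(a+np.pi/2)%np.pi-np.pi/2
    return np.array(c)/1000,np.degrees(a),sorted(s)
def blob(mask,near):
    cs,_=cv2.findContours(mask.astype(np.uint8),cv2.RETR_EXTERNAL,cv2.CHAIN_APPROX_NONE)
    cs=[c for c in cs if cv2.contourArea(c)>150]
    return min(cs,key=lambda c:np.hypot(*(c.reshape(-1,2).mean(0)-near))).reshape(-1,2)
E
python3 - <<'E'
from h import *
im=save("top","top1.png"); hsv=cv2.cvtColor(im,cv2.COLOR_RGB2HSV)
g=(hsv[...,0]>45)&(hsv[...,0]<80)&(hsv[...,1]>120)
print("mark",rect(ray("top",blob(g,(388,160)),0)))
print("col",im[180:236,400].mean(1).round().tolist())
v=im.max(2)
for lo in(30,38,45):
    m=((v<100)&(v>lo)&(hsv[...,1]<90)).astype(np.uint8); m=cv2.morphologyEx(m,cv2.MORPH_CLOSE,np.ones((3,3)))
    m=cv2.morphologyEx(m,cv2.MORPH_OPEN,np.ones((5,5)))
    for p in((402,205),(437,297)): print(lo,rect(ray("top",blob(m,p),.05)))
w=(hsv[...,0]>8)&(hsv[...,0]<22)&(hsv[...,1]>90)&(v>110)
print("wood",rect(ray("top",blob(w,(275,210)),.05)))
r=((hsv[...,0]<8)|(hsv[...,0]>172))&(hsv[...,1]>150)&(v>60)
print("pot tip", ray("top",[(378,76)],.148), ray("scene",[(324,260)],.148), ray("scene",[(325,302)],0.01))
save("top","crop.png",cv2.resize(im[60:250,320:480],None,fx=3,fy=3))
E
```

```text
mark (array([ 0.59652197, -0.14798804]), np.float64(10.424975395202637), [116.59970092773438, 196.29275512695312])
col [42.0, 47.0, 95.0, 116.0, 72.0, 51.0, 52.0, 54.0, 52.0, 55.0, 54.0, 51.0, 50.0, 57.0, 51.0, 59.0, 88.0, 71.0, 53.0, 53.0, 56.0, 56.0, 52.0, 53.0, 57.0, 52.0, 56.0, 51.0, 55.0, 59.0, 58.0, 60.0, 51.0, 56.0, 54.0, 50.0, 60.0, 56.0, 50.0, 51.0, 58.0, 56.0, 61.0, 40.0, 16.0, 53.0, 74.0, 73.0, 114.0, 136.0, 139.0, 136.0, 134.0, 134.0, 132.0, 133.0]
30 (array([ 0.47985028, -0.17008755]), np.float64(10.49469184875488), [99.78861999511719, 174.93504333496094])
30 (array([ 0.26714349, -0.23912894]), np.float64(55.68347930908202), [91.65837860107422, 176.6715087890625])
38 (array([ 0.48003088, -0.17003134]), np.float64(11.112251281738283), [98.03463745117188, 175.21759033203125])
38 (array([ 0.26712341, -0.23920235]), np.float64(55.88874053955079), [91.2059097290039, 176.74652099609375])
45 (array([ 0.48059503, -0.17015222]), np.float64(11.112251281738283), [96.97412109375, 174.76295471191406])
45 (array([ 0.26602771, -0.24059998]), np.float64(55.075523376464844), [88.87507629394531, 176.43601989746094])
wood (array([0.47756046, 0.12127501]), np.float64(4.972606658935546), [88.42569732666016, 168.54568481445312])
pot tip [[ 0.75000696 -0.11414037]] [[ 0.75643377 -0.11750969]] [[ 0.75610681 -0.11390715]]
```

View pics/crop.png

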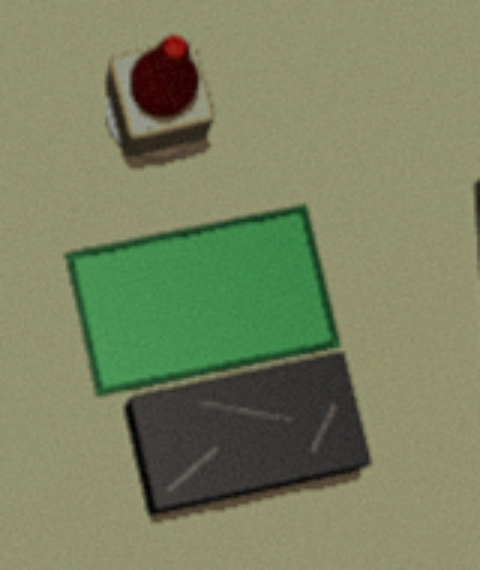

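The crop confirms the choice. The stone lies right behind the mark, nearly square to it, and has veins on top. Its centre is about (0.482,-0.170) and its yaw about 10.5°. The mark is at (0.597,-0.148) with yaw 10.4°. The pot stands ahead of it at about (0.753,-0.114).

Next I'll shut the gripper and move above the spot behind the stone's left end.

Call:
arm_command(
  commands="3 -3 1 0 0 2.6; 6.2 -6.3 2 0 0 5.2; 9.3 -9.5 3 0 0 7.9; 12.4 -12.7 4 0 0 10.6; 15.5 -15.9 5 0 0 13.2",
  gripper=-1,
)

```text
clock: 0.65
tool_pos: [0.309, -0.317, 0.147]
orientation: [-0.0, 0.996, 0.09, 0.0]
force: [0.6, -0.2, -0.6]
width: 0.012
grasp_force: 0.0
```

Call:
arm_command(
  commands="3 -4.5 0 0 0 0; 6.5 -9.2 1 0 0 0; 10 -13.8 3 0 0 0; 12.7 -18.3 5 0 0 0; 12.7 -18.3 8 0 0 0",
)

```text
clock: 1.15
tool_pos: [0.4041, -0.1145, 0.0692]
orientation: [0.001, 0.996, 0.092, 0.003]
force: [1.9, -1.3, -1.2]
width: -0.0
grasp_force: 0.0
```

```bash
cat >> h.py <<'E'
MK=np.array([.5965,-.148]); MY=np.radians(10.4); U=np.array([np.cos(MY),np.sin(MY)]); V=np.array([-U[1],U[0]])
def stone(near,fn=None):
    im=optics.get_image("top"); 
    if fn: save("top",fn,cv2.resize(im[100:260,310:470],None,fx=3,fy=3))
    hsv=cv2.cvtColor(im,cv2.COLOR_RGB2HSV); v=im.max(2)
    m=((v<100)&(v>38)&(hsv[...,1]<90)).astype(np.uint8)
    m=cv2.morphologyEx(m,cv2.MORPH_CLOSE,np.ones((3,3))); m=cv2.morphologyEx(m,cv2.MORPH_OPEN,np.ones((7,7)))
    c,a,s=rect(ray("top",blob(m,near),.05)); t=np.array(ctrl.sense()["tool_pos"]); 
    d=c-MK; e=t[:2]-MK
    print("stone fwd,left mm",(d@U*1e3).round(1),(d@V*1e3).round(1),"yaw",round(a-10.4,1),np.round(s,0),"tool fwd,left",(e@U*1e3).round(1),(e@V*1e3).round(1),"z",t[2].round(3),ctrl.sense()["force"].round(1),ctrl.sense()["clock"])
E
python3 -c "
from h import *
stone((402,205),'a1.png')"
```

```text
stone fwd,left mm -112.2 56.8 yaw 78.4 [67. 92.] tool fwd,left -187.1 73.7 z 0.062 [-1.9  2.5 -3.2] 1.2
```

View pics/a1.png

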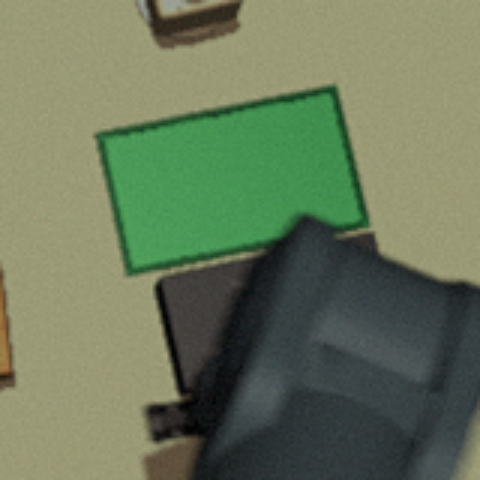

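The arm hides part of the stone from above, so I'll use the scene camera for checks. Now I'll go down and push the left end.

Call:
arm_command(
  commands="0 -0.5 2.5 0 0 0; 0 -0.5 5 0 0 0; 0.5 -0.5 5 0 0 0; 1 -0.5 5 0 0 0; 1.7 -0.5 5 0 0 0",
)

```text
clock: 1.7
tool_pos: [0.4178, -0.1085, 0.0188]
orientation: [0.0, 0.996, 0.091, 0.001]
force: [0.5, 0.2, 0.6]
width: 0.0002
grasp_force: 0.0
```

Call:
arm_command(
  commands="0.8 0 0 0 0 0; 1.6 0 0 0 0 0; 2.4 0 0 0 0 0; 3.2 0 0 0 0 0; 4 0 0 0 0 0",
)

```text
clock: 2.2
tool_pos: [0.4565, -0.1005, 0.0177]
orientation: [0.0, 0.996, 0.091, 0.0]
force: [-0.1, 0.1, 0.5]
width: -0.0003
grasp_force: 0.0
```

```bash
python3 -c "
from h import *
im=save('scene','s.png')
save('','s1.png',cv2.resize(im[150:350,150:370],None,fx=3,fy=3)[:600])
s=ctrl.sense(); t=s['tool_pos']; e=t[:2]-MK; print((e@U*1e3).round(1),(e@V*1e3).round(1),t[2],s['force'])"
```

```text
-127.6 71.6 0.017847090172561877 [ 1.02166689 -0.24560946  0.51399159]
```

View pics/s1.png

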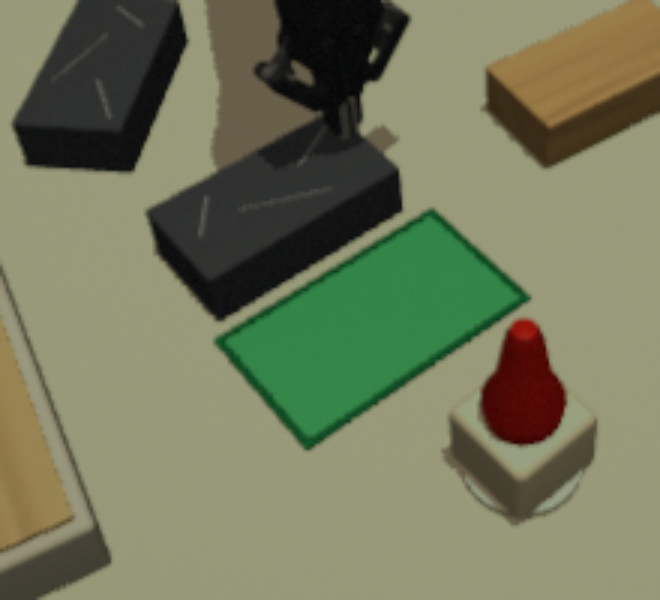

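The scene crop shows the finger at the rear of the stone's left end. The front bottom corners are at about (283,221) and (224,256) in the full image. I'll work out the pose from them.

```bash
cat >> h.py <<'E'
def look(n0=None):
    im=optics.get_image("scene"); hsv=cv2.cvtColor(im,cv2.COLOR_RGB2HSV); v=im.max(2)
    m=((v<75)&(hsv[...,1]<120)).astype(np.uint8); m=cv2.morphologyEx(m,cv2.MORPH_OPEN,np.ones((3,3)))
    n,l,st,ce=cv2.connectedComponentsWithStats(m); 
    # lower silhouette: lowest dark pixel of each column of the blob nearest the mark
    cand=[i for i in range(1,n) if st[i,4]>800 and st[i,0]>170 and st[i,0]+st[i,2]<420 and st[i,1]+st[i,3]>215]
    k=max(cand,key=lambda i:st[i,4]); c=(l==k).astype(np.uint8)
    q=max(cv2.findContours(c,cv2.RETR_EXTERNAL,cv2.CHAIN_APPROX_NONE)[0],key=cv2.contourArea)
    a=cv2.approxPolyDP(cv2.convexHull(q),2.5,True).reshape(-1,2)
    pr=a[a[:,1].argmax()]                       # front-right bottom corner
    # front bottom edge: line fitted to the lowest pixels right of it
    xs=np.arange(pr[0]+6,pr[0]+46); ys=np.array([np.flatnonzero(c[:,x]).max() for x in xs])+.5
    g=ray("scene",np.c_[xs,ys],0); vx,vy,_,_=cv2.fitLine(g.astype(np.float32)*1000,cv2.DIST_HUBER,0,.01,.01).ravel()
    d=np.array([vx,vy]); d*=np.sign(d@V); f=np.array([d[1],-d[0]])
    x2=np.arange(pr[0]-13,pr[0]-3); y2=np.array([np.flatnonzero(c[:,x]).max() for x in x2])+.5
    g2=ray("scene",np.c_[x2,y2],0)
    L=np.median(g@f); Rr=np.median(g2@d)        # front face, right end face
    ctr=f*(L-.045)+d*(Rr+.085); w=ctr-MK
    s=ctrl.sense(); t=s["tool_pos"]; e=t[:2]-MK; b=t[:2]-ctr
    print("poly",a.tolist())
    print("stone fwd,left",(w@U*1e3).round(1),(w@V*1e3).round(1),"yaw",np.degrees(np.arctan2(f@V,f@U)).round(1),"| tool fwd,left",(e@U*1e3).round(1),(e@V*1e3).round(1),"z",t[2].round(4),"in stone",(b@f*1e3).round(1),(b@d*1e3).round(1),"F",s["force"].round(1),"t",s["clock"])
    return im
E
python3 -c "
from h import *
look(); p=ray('scene',[(283.3,220.7),(223.7,256.3)],0)-MK; print(p@U,p@V)
p=ray('scene',[(200,221),(220,243),(282.5,207.5)],0.05)-MK; print(p@U,p@V)
p=ray('scene',[(222.5,264),(252.7,299),(325.5,248.8),(294.5,220)],0.0)-MK; print(p@U,p@V)
"
```

```text
poly [[302, 0], [308, 28], [283, 220], [222, 256], [204, 236], [200, 224], [184, 29], [186, 7], [194, 0]]
stone fwd,left -117.6 -3.5 yaw 0.7 | tool fwd,left -128.4 71.6 z 0.0178 in stone -10.0 75.3 F [-0.3  0.6 -0.5] t 2.3
[-0.07170432 -0.07174433] [ 0.07790731 -0.08511907]
[-0.15157334 -0.06839169 -0.0667846 ] [-0.08789032 -0.0868529   0.07574447]
[-0.05539799  0.05918055  0.05712953 -0.05626095] [-0.09800911 -0.09718802  0.09835453  0.09949109]
```

Run:
```python
from h import *
s=ctrl.sense(); q=s['orientation']; Rt=R.from_quat([q[1],q[2],q[3],q[0]]).as_matrix(); print(Rt.round(3).tolist(),s['joints'].round(3))
im={n:optics.get_image(n) for n in("scene","top")}
for n in im:
    m,r=cam(n)
    for k,dz in enumerate((0,-.02,-.04,-.073)):
        p=s['tool_pos']+Rt@[0,0,dz]; c=r.T@(p-m["position"]); u=(m["fx"]*c[0]/c[2]+m["cx"],m["fy"]*c[1]/c[2]+m["cy"]); print(n,dz,np.round(u,1))
        cv2.circle(im[n],(int(u[0]),int(u[1])),1,(255,255,0) if k else (255,0,255),-1)
a=cv2.resize(im["scene"][130:280,200:330],(520,600)); b=cv2.resize(im["top"][150:270,340:400],(280,560)); b=np.vstack([b,np.zeros((40,280,3),np.uint8)])
save("","p.png",np.hstack([a,b]))
```

```text
[[0.983, 0.182, 0.001], [0.182, -0.983, -0.0], [0.001, 0.001, -1.0]] [-0.352  0.307 -0.523  0.74   0.     2.606]
scene 0 [266.6 203.7]
scene -0.02 [265.8 197.8]
scene -0.04 [265.1 191.6]
scene -0.073 [263.7 181.1]
top 0 [370.5 216.6]
top -0.02 [371.4 215.7]
top -0.04 [372.3 214.8]
top -0.073 [373.9 213.2]
```

View pics/p.png

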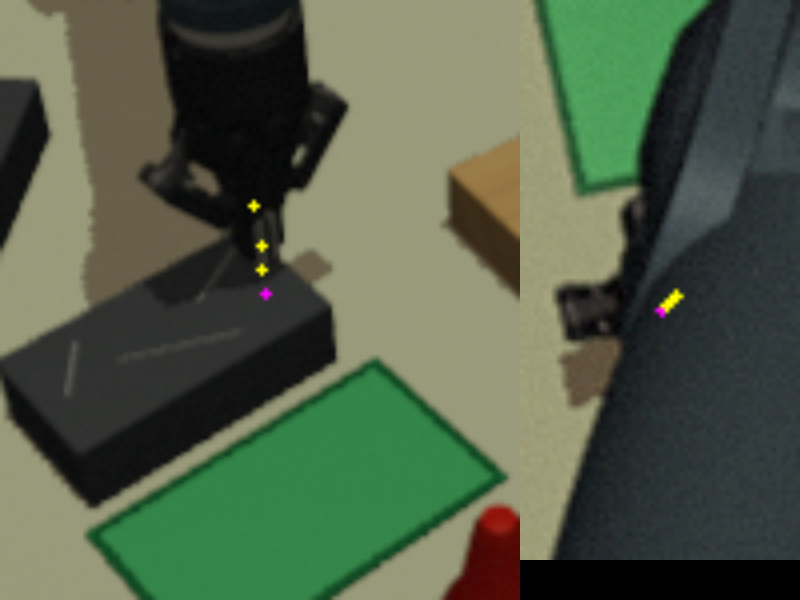

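The projected finger axis ends inside the stone, yet the stone hasn't moved and no force shows, so something doesn't agree. I'll check a contrast-stretched close-up, along with the TCP projection in the start picture.

Run:
```python
from h import *
def proj(n,p):
    m,r=cam(n); c=r.T@(np.array(p)-m["position"]); return (m["fx"]*c[0]/c[2]+m["cx"],m["fy"]*c[1]/c[2]+m["cy"])
def st(i,f,k=0.45): return (255*(np.clip(i/f,0,1)**k)).astype(np.uint8)
im=cv2.imread("pics/s.png")[...,::-1]
a=cv2.resize(st(im[150:230,220:310],110.),(400,356),interpolation=cv2.INTER_CUBIC)
t=cv2.imread("pics/top0.png")[...,::-1].copy(); u=proj("top",[.2305,-.526,.1967]); s=cv2.imread("pics/scene0.png")[...,::-1].copy(); w=proj("scene",[.2305,-.526,.1967]); print(u,w)
t=st(t,160.); s=st(s,160.)
for i,v in((t,u),(s,w)): cv2.circle(i,(int(v[0]),int(v[1])),1,(255,0,0),-1)
b=cv2.resize(t[300:380,570:640],(312,356)); 
c=cv2.resize(s[60:140,0:80],(356,356))[:,:88*4][:, :]
save("","q.png",cv2.resize(np.hstack([a,b,c]),(800,268)))
```

```text
(np.float64(604.2188865911617), np.float64(319.012674542375)) (np.float64(26.870267769526208), np.float64(148.78126446342534))
```

View pics/q.png

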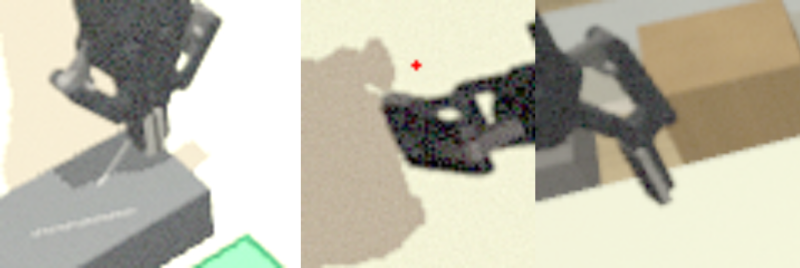

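The close-up shows the fingertip resting over the stone's top near the rear-left corner, not behind it, so the true tip is higher than reported. I'll raise it, move to free bench on the left and check the tip there.

Call:
arm_command(
  commands="0 0 -3 0 0 0; 0 0 -5 0 0 0; 0 -3 -5 0 0 0; 0 -6 -5 0 0 0; 0 -8 -5 0 0 0",
)

```text
clock: 2.9
tool_pos: [0.44, -0.0207, 0.0676]
orientation: [-0.0, 0.996, 0.091, -0.0]
force: [0.1, -0.2, -0.2]
width: 0.0001
grasp_force: 0.0
```

Run:
```python
from h import *
look()
def proj(n,p):
    m,r=cam(n); c=r.T@(np.array(p)-m["position"]); return (m["fx"]*c[0]/c[2]+m["cx"],m["fy"]*c[1]/c[2]+m["cy"])
p=ctrl.sense()['tool_pos']; o=[]
for n in("scene","top"):
    im=optics.get_image(n); save("",n+"9.png",im); u=proj(n,p); x,y=int(u[0]),int(u[1]); print(n,u)
    im=(255*np.clip(im/150.,0,1)**.5).astype(np.uint8); cv2.circle(im,(x,y),1,(255,0,0),-1)
    o.append(cv2.resize(im[y-75:y+45,x-40:x+40],(400,600)))
save("","r.png",np.hstack(o))
```

```text
poly [[261, 187], [282, 206], [283, 220], [222, 256], [202, 233], [200, 220]]
stone fwd,left -117.6 -3.5 yaw 0.7 | tool fwd,left -131.7 156.0 z 0.0673 in stone -12.3 159.6 F [-0.8  2.6  0.1] t 2.95
scene (np.float64(292.5212472967985), np.float64(172.51352562390616))
top (np.float64(336.28936672910197), np.float64(223.2725631413695))
```

View pics/r.png

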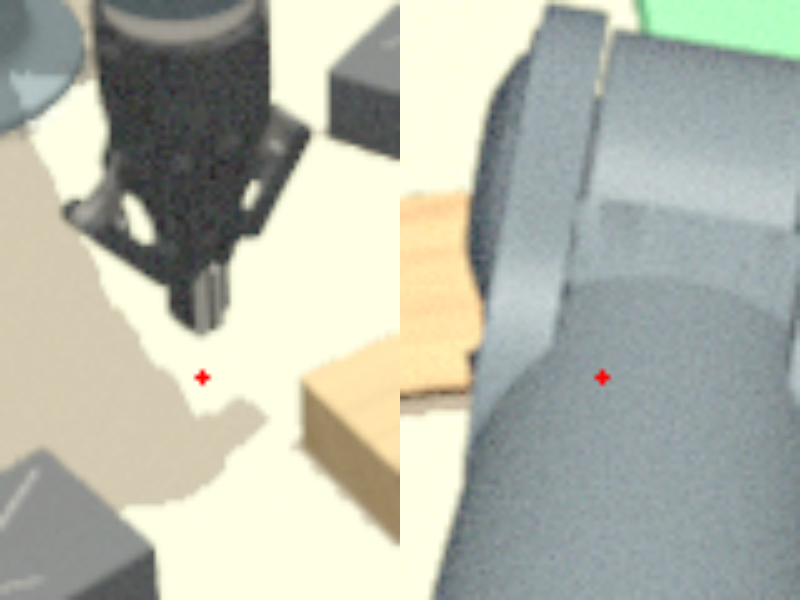

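The visible tip is about 9 px above the projected TCP, with no sideways offset, which fits the real tip being about 27 mm higher than reported. A careful touch on the free bench will settle it.

Call:
arm_command(
  commands="0 0 2.5 0 0 0; 0 0 5 0 0 0; 0 0 5.6 0 0 0; 0 0 6.0 0 0 0; 0 0 6.2 0 0 0",
)

```text
clock: 3.55
tool_pos: [0.4417, -0.0226, 0.0059]
orientation: [0.0, 0.996, 0.091, 0.0]
force: [-0.2, 0.0, 0.6]
width: -0.0002
grasp_force: 0.0
```

Call:
arm_command(
  commands="0 0 0.3 0 0 0; 0 0 0.6 0 0 0; 0 0 0.9 0 0 0; 0 0 1.1 0 0 0; 0 0 1.3 0 0 0",
)

```text
clock: 4.05
tool_pos: [0.4412, -0.022, -0.0075]
orientation: [0.0, 0.996, 0.091, 0.0]
force: [0.5, 0.1, -0.3]
width: -0.0
grasp_force: 0.0
```

Run:
```python
from h import *
s=ctrl.sense(); p=s['tool_pos']; print(p,s['force'])
m,r=cam("scene"); c=r.T@(p-m["position"]); u=(m["fx"]*c[0]/c[2]+m["cx"],m["fy"]*c[1]/c[2]+m["cy"]); print(u)
im=optics.get_image("scene"); x=int(u[0]); 
for xx in (x-3,x,x+3): print(xx,im[160:215,xx].max(1).tolist())
```

```text
[ 0.44124565 -0.02196693 -0.00751021] [ 0.48271295  0.0503891  -0.27887603]
(np.float64(293.04346017862), np.float64(195.85636222301787))
290 [12, 10, 11, 10, 8, 11, 11, 9, 8, 10, 12, 11, 8, 9, 11, 9, 13, 12, 8, 8, 8, 10, 9, 10, 13, 11, 12, 47, 91, 105, 105, 105, 105, 104, 106, 105, 105, 105, 105, 106, 139, 155, 156, 155, 156, 155, 155, 156, 156, 156, 155, 155, 155, 155, 156]
293 [9, 13, 11, 11, 12, 10, 12, 13, 12, 9, 10, 9, 14, 12, 9, 10, 12, 30, 39, 47, 50, 50, 49, 49, 49, 50, 49, 49, 64, 94, 105, 105, 104, 106, 105, 105, 104, 105, 133, 152, 155, 155, 156, 156, 155, 155, 156, 155, 155, 156, 156, 155, 155, 156, 155]
296 [11, 10, 10, 9, 12, 11, 13, 12, 11, 9, 13, 12, 10, 10, 11, 28, 38, 37, 34, 40, 41, 42, 41, 44, 48, 47, 60, 90, 103, 105, 106, 106, 106, 105, 105, 105, 105, 140, 156, 156, 156, 156, 155, 155, 156, 156, 155, 156, 156, 156, 156, 155, 155, 156, 155]
```

Call:
arm_command(
  commands="0 0 0.4 0 0 0; 0 0 0.8 0 0 0; 0 0 1.1 0 0 0; 0 0 1.3 0 0 0; 0 0 1.5 0 0 0",
)

```text
clock: 4.6
tool_pos: [0.4411, -0.022, -0.0227]
orientation: [0.0, 0.996, 0.091, -0.0]
force: [0.9, 0.1, -0.6]
width: -0.0003
grasp_force: 0.0
```

Call:
arm_command(
  commands="0 0 0.2 0 0 0; 0 0 0.4 0 0 0; 0 0 0.6 0 0 0; 0 0 0.7 0 0 0; 0 0 0.8 0 0 0",
)

```text
clock: 5.1
tool_pos: [0.4412, -0.022, -0.0305]
orientation: [0.0, 0.996, 0.091, -0.0]
force: [-0.3, -0.1, -0.8]
width: -0.0
grasp_force: 0.0
```

Run:
```python
from h import *
s=ctrl.sense(); p=s['tool_pos']; print(p,s['force'])
m,r=cam("scene"); c=r.T@(p-m["position"]); u=(m["fx"]*c[0]/c[2]+m["cx"],m["fy"]*c[1]/c[2]+m["cy"]); print(u)
im=optics.get_image("scene"); x=int(u[0]); 
for xx in range(x-6,x+8,2): 
    col=im[170:225,xx].max(1); print(xx,170+np.flatnonzero(col<75).max(),170+np.flatnonzero(col<125).max())
```

```text
[ 0.44121911 -0.02199723 -0.03050248] [-0.27551045 -0.10772125 -0.78604962]
(np.float64(293.42724342545205), np.float64(202.2661951563934))
287 224 224
289 223 224
291 194 223
293 195 222
295 222 223
297 223 224
299 178 224
```

Call:
arm_command(
  commands="0 0 0.2 0 0 0; 0 0 0.3 0 0 0; 0 0 0.4 0 0 0; 0 0 0.5 0 0 0; 0 0 0.6 0 0 0",
)

```text
clock: 5.65
tool_pos: [0.4413, -0.022, -0.0339]
orientation: [0.0, 0.996, 0.091, 0.0]
force: [-13.2, 1.3, 45.7]
width: -0.0002
grasp_force: 22.6
```

Run:
```python
from h import *
s=ctrl.sense(); p=s['tool_pos']; print(p,s['force'])
im=save("scene","f.png"); o=(255*np.clip(im[165:225,262:322]/150.,0,1)**.5).astype(np.uint8)
save("","g.png",cv2.resize(o,(540,540)))
for xx in range(289,299): 
    col=im[170:215,xx].max(1); print(xx,170+np.flatnonzero(col<75).max(),170+np.flatnonzero(col<125).max())
print(ray("scene",[(293,194),(293,197),(293,200)],0))
```

```text
[ 0.44132261 -0.02204777 -0.03386883] [-13.22642956   1.31509213  45.69637609]
289 194 200
290 195 200
291 195 199
292 195 199
293 196 199
294 195 198
295 195 198
296 194 197
297 191 196
298 190 195
[[ 0.44226726 -0.02224336]
 [ 0.4519107  -0.02725527]
 [ 0.46141458 -0.03219464]]
```

View pics/g.png

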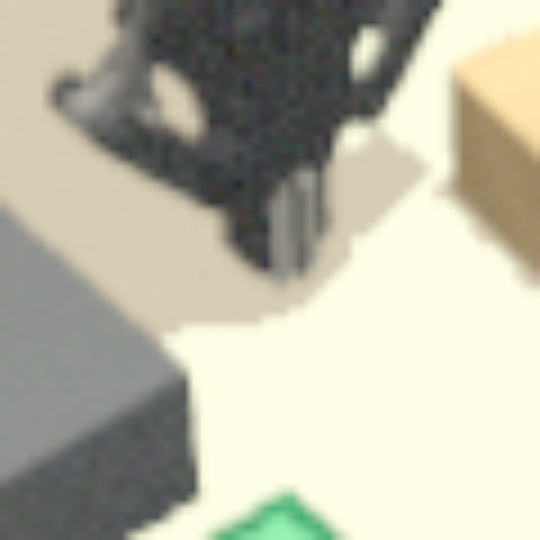

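The fingers touched the bench at a reported z of about -0.032. So true z is the reported value plus about 32 mm, while x and y are right. I'll lift slightly and go back around behind the left end at low height.

Call:
arm_command(
  commands="0 0 -2 0 0 0; -3 0 -2 0 0 0; -6 0 -2 0 0 0; -6 4 -2 0 0 0; -6 8 -2 0 0 0",
)

```text
clock: 6.2
tool_pos: [0.3946, -0.1111, -0.0168]
orientation: [-0.001, 0.996, 0.092, -0.001]
force: [1.0, -1.1, 0.0]
width: 0.0007
grasp_force: 0.0
```

Call:
arm_command(
  commands="0 0.3 0 0 0 0; 0.5 0.3 0 0 0 0; 1 0.3 0 0 0 0; 1.5 0.3 0 0 0 0; 2 0.3 0 0 0 0",
)

```text
clock: 6.7
tool_pos: [0.4161, -0.1097, -0.0167]
orientation: [-0.0, 0.996, 0.092, -0.001]
force: [-9.2, -1.3, 6.4]
width: 0.0
grasp_force: 4.5
```

```bash
python3 -c "
from h import *
look()"
```

```text
poly [[300, 0], [307, 12], [308, 33], [283, 220], [222, 256], [204, 236], [200, 225], [184, 30], [186, 7], [192, 0]]
stone fwd,left -117.5 -3.8 yaw 0.2 | tool fwd,left -170.5 70.3 z -0.0167 in stone -52.7 74.3 F [-2.3 -0.   1.4] t 6.75
```

Call:
arm_command(
  commands="0.7 0 0 0 0 0; 1.4 0 0 0 0 0; 2.1 0 0 0 0 0; 2.8 0 0 0 0 0; 3.5 0 0 0 0 0",
)

```text
clock: 7.25
tool_pos: [0.4447, -0.1013, -0.0179]
orientation: [-0.002, 0.996, 0.092, -0.006]
force: [-12.4, 2.5, 8.2]
width: 0.0003
grasp_force: 6.1
```

```bash
python3 -c "
from h import *
look()"
```

```text
poly [[302, 0], [308, 27], [285, 230], [216, 257], [201, 220], [184, 29], [186, 7], [194, 0]]
stone fwd,left -105.2 -8.8 yaw -11.6 | tool fwd,left -138.6 73.0 z -0.0178 in stone -49.1 73.4 F [-4.2  4.1 -3. ] t 7.3
```

Call:
arm_command(
  commands="0.5 0 0 0 0 0; 1 0 0 0 0 0; 1.6 0 0 0 0 0; 2.2 0 0 0 0 0; 2.2 0 0 0 0 0",
)

```text
clock: 7.8
tool_pos: [0.4701, -0.0979, -0.0178]
orientation: [-0.002, 0.996, 0.092, -0.003]
force: [-3.6, 3.2, -1.2]
width: -0.0003
grasp_force: 2.2
```

```bash
python3 -c "
from h import *
look()"
```

```text
poly [[302, 0], [308, 28], [285, 240], [211, 257], [204, 223], [184, 28], [186, 8], [194, 0]]
stone fwd,left -78.7 23.8 yaw -23.2 | tool fwd,left -115.3 72.1 z -0.0178 in stone -52.6 30.0 F [-3.1  4.4 -1.9] t 7.85
```

```bash
cat >> h.py <<'E'
def look2():
    im=optics.get_image("scene"); hsv=cv2.cvtColor(im,cv2.COLOR_RGB2HSV); v=im.max(2)
    m=((v<75)&(hsv[...,1]<120)).astype(np.uint8); m=cv2.morphologyEx(m,cv2.MORPH_OPEN,np.ones((3,3)))
    n,l,st,ce=cv2.connectedComponentsWithStats(m)
    cand=[i for i in range(1,n) if st[i,4]>800 and st[i,0]>170 and st[i,0]+st[i,2]<420 and st[i,1]+st[i,3]>215]
    c=(l==max(cand,key=lambda i:st[i,4])).astype(np.uint8)
    q=max(cv2.findContours(c,cv2.RETR_EXTERNAL,cv2.CHAIN_APPROX_NONE)[0],key=cv2.contourArea)
    a=cv2.approxPolyDP(cv2.convexHull(q),2,True).reshape(-1,2)
    pr=a[a[:,1].argmax()]; b=a[(a[:,0]>pr[0]+30)&(a[:,1]>195)]; pl=b[b[:,1].argmax()]
    xs=np.arange(pr[0]+5,pl[0]-4); ys=np.array([np.flatnonzero(c[:,x]).max() for x in xs])+.5
    g=ray("scene",np.c_[xs,ys],0); vx,vy,_,_=cv2.fitLine(g.astype(np.float32)*1000,cv2.DIST_HUBER,0,.01,.01).ravel()
    d=np.array([vx,vy]); d*=np.sign(d@V); f=np.array([d[1],-d[0]])
    e2=ray("scene",[pr+[-.5,.5],pl+[.5,.5]],0); L=np.median(g@f); ends=e2@d
    ctr=f*(L-.045)+d*ends.mean(); w=ctr-MK
    s=ctrl.sense(); t=s["tool_pos"]; e=t[:2]-MK; b=t[:2]-ctr
    print("corners",pr,pl,"len",(np.ptp(ends)*1e3).round())
    print("stone fwd,left",(w@U*1e3).round(1),(w@V*1e3).round(1),"yaw",np.degrees(np.arctan2(f@V,f@U)).round(1),"| tool fwd,left",(e@U*1e3).round(1),(e@V*1e3).round(1),"z",t[2].round(4),"in stone",(b@f*1e3).round(1),(b@d*1e3).round(1),"F",s["force"].round(1),"t",s["clock"])
E
python3 -c "
from h import *
look2()"
```

```text
corners [211 257] [285 240] len 168.0
stone fwd,left -94.5 -14.0 yaw -23.6 | tool fwd,left -115.2 72.1 z -0.0177 in stone -53.4 70.5 F [-4.8  3.7 -2. ] t 7.9
```

Step 1 is met: yaw is about -23.6° and the left end leads. Now I'll go around behind the right end.

Call:
arm_command(
  commands="-4 0 0 0 0 0; -8 0 0 0 0 0; -9 4 0 0 0 0; -9 8.5 0 0 0 0; -9 12.9 0 0 0 0",
)

```text
clock: 8.4
tool_pos: [0.4083, -0.245, -0.0161]
orientation: [0.0, 0.996, 0.092, 0.001]
force: [0.6, 0.9, -0.9]
width: -0.0002
grasp_force: 0.0
```

Call:
arm_command(
  commands="0 0 0 0 0 8; 0 0 0 0 0 16; 0 0 0 0 0 23; 1.2 0 0 0 0 23; 2 0 0 0 0 23",
)

```text
clock: 8.9
tool_pos: [0.4294, -0.2402, -0.0161]
orientation: [0.0, 0.994, -0.108, 0.001]
force: [0.7, 0.5, 0.3]
width: 0.0
grasp_force: 0.0
```

```bash
python3 -c "
from h import *
look2()"
```

```text
Traceback (most recent call last):
  File "h.py", line 62, in look2
    c=(l==max(cand,key=lambda i:st[i,4])).astype(np.uint8)
          ~~~^^^^^^^^^^^^^^^^^^^^^^^^^^^
ValueError: max() iterable argument is empty
```

```bash
python3 - <<'E'
s=open('h.py').read()
i=s.index("def look2"); t=s[i:]
t=t.replace("    n,l,st","    m[:180]=0; m[:,:180]=0\n    n,l,st",1)
t=t.replace("st[i,0]>170 and ","")
open('h.py','w').write(s[:i]+t)
E
python3 -c "
from h import *
look2()"
```

```text
corners [210 256] [285 240] len 170.0
stone fwd,left -94.8 -14.7 yaw -23.8 | tool fwd,left -180.5 -60.7 z -0.016 in stone -59.8 -76.8 F [-0.2  0.1 -0.3] t 9.0
```

Call:
arm_command(
  commands="0.9 0 0 0 0 0; 1.7 0 0 0 0 -3; 2.4 0 0 0 0 -6; 3.1 0.1 0 0 0 -9; 3.8 0.2 0 0 0 -12",
)

```text
clock: 9.5
tool_pos: [0.4609, -0.251, -0.0168]
orientation: [0.001, 1.0, -0.004, -0.004]
force: [-8.7, -2.4, 4.7]
width: -0.0
grasp_force: 4.6
```

```bash
python3 -c "
from h import *
look2()"
```

```text
corners [219 264] [289 237] len 167.0
stone fwd,left -83.7 -13.6 yaw -13.4 | tool fwd,left -150.1 -77.7 z -0.0167 in stone -49.8 -77.6 F [-3.4 -3.  -2.4] t 9.55
```

Call:
arm_command(
  commands="0.9 0.2 0 0 0 -3; 1.7 0.4 0 0 0 -6; 2.6 0.6 0 0 0 -9; 3.4 0.8 0 0 0 -12; 4.2 1 0 0 0 -16",
)

```text
clock: 10.05
tool_pos: [0.5034, -0.2607, -0.017]
orientation: [-0.0, 0.991, 0.136, -0.003]
force: [-7.4, -1.1, 5.2]
width: -0.0001
grasp_force: 3.6
```

```bash
python3 -c "
from h import *
look2()"
```

```text
corners [234 272] [293 231] len 167.0
stone fwd,left -67.4 -11.7 yaw 4.8 | tool fwd,left -109.9 -94.8 z -0.0169 in stone -49.3 -79.2 F [-2.2 -0.9 -2. ] t 10.1
```

Call:
arm_command(
  commands="-1 0 0 0 0 0; -1 -2.2 0 0 0 0; 0 -2.2 0 0 0 0; 0.8 -2 0 0 0 -3; 1.5 -1.8 0 0 0 -6",
)

```text
clock: 10.6
tool_pos: [0.5129, -0.2396, -0.017]
orientation: [0.0, 0.982, 0.187, -0.003]
force: [-8.0, -2.5, 2.9]
width: 0.0
grasp_force: 4.3
```

Call:
arm_command(
  commands="0.8 0.1 0 0 0 -3; 1.5 0.2 0 0 0 -6; 2.2 0.2 0 0 0 -9; 2.8 0.2 0 0 0 -12; 2.8 0.2 0 0 0 -12",
)

```text
clock: 11.1
tool_pos: [0.5427, -0.2325, -0.0167]
orientation: [0.001, 0.958, 0.287, -0.001]
force: [-1.5, -4.1, -1.4]
width: -0.0001
grasp_force: 1.9
```

```bash
python3 -c "
from h import *
look2()"
```

```text
corners [261 279] [297 227] len 162.0
stone fwd,left -42.5 -2.7 yaw 24.2 | tool fwd,left -68.2 -73.2 z -0.0166 in stone -52.3 -53.8 F [-2.6 -3.7 -1.4] t 11.15
```

Step 2 is met: yaw is about +24° and the right end leads. Now I'll push the left end about 45 mm off the middle, so the stone advances more as it squares up.

Call:
arm_command(
  commands="-1.8 0 0 0 0 0; -1.8 -4.5 0 0 0 0; -1.8 -9 0 0 0 0; -1.8 -10 0 0 0 0; -0.5 -10 0 0 0 0",
)

```text
clock: 11.65
tool_pos: [0.48, -0.1488, -0.0166]
orientation: [-0.001, 0.958, 0.287, -0.001]
force: [-0.4, -0.4, 0.4]
width: 0.0002
grasp_force: 0.0
```

Call:
arm_command(
  commands="0.8 0 0 0 0 2; 1.5 0 0 0 0 5; 2.2 0 0 0 0 8; 2.9 -0.1 0 0 0 11; 2.9 -0.1 0 0 0 11",
)

```text
clock: 12.15
tool_pos: [0.5045, -0.1333, -0.017]
orientation: [-0.001, 0.981, 0.194, -0.003]
force: [-8.3, 0.8, 4.2]
width: 0.0001
grasp_force: 3.7
```

```bash
python3 -c "
from h import *
look2()"
```

```text
corners [258 284] [305 235] len 164.0
stone fwd,left -25.4 -1.5 yaw 14.2 | tool fwd,left -87.9 31.1 z -0.017 in stone -52.6 46.8 F [-7.8  1.7  4.4] t 12.2
```

Call:
arm_command(
  commands="0.8 -0.1 0 0 0 3; 1.6 -0.3 0 0 0 6; 2.4 -0.5 0 0 0 9; 3.1 -0.7 0 0 0 12; 3.1 -0.7 0 0 0 12",
)

```text
clock: 12.7
tool_pos: [0.5318, -0.1148, -0.0171]
orientation: [-0.001, 0.996, 0.091, -0.002]
force: [-4.4, 1.4, 0.9]
width: 0.0
grasp_force: 2.4
```

```bash
python3 -c "
from h import *
look2()"
```

```text
corners [251 289] [314 248] len 168.0
stone fwd,left -5.3 -4.3 yaw 0.6 | tool fwd,left -57.6 44.4 z -0.0171 in stone -51.8 49.2 F [-5.1  3.2 -0.5] t 12.75
```

The stone is centred to within about 7 mm and square. I'll back off and verify.

Call:
arm_command(
  commands="-2 0 0 0 0 0; -5 0 0 0 0 0; -8 0 0 0 0 0; -10 0 -5 0 0 0; -10 0 -10 0 0 0",
)

```text
clock: 13.25
tool_pos: [0.4313, -0.133, 0.0796]
orientation: [-0.001, 0.996, 0.09, -0.002]
force: [2.7, -0.6, 0.5]
width: 0.0
grasp_force: 0.0
```

```bash
python3 -c "
from h import *
look2(); save('scene','end.png')"
```

```text
corners [251 289] [314 248] len 168.0
stone fwd,left -5.3 -4.3 yaw 0.6 | tool fwd,left -153.2 40.5 z 0.0889 in stone -147.5 46.3 F [ 1.5 -0.5  4.9] t 13.3
```

View pics/end.png

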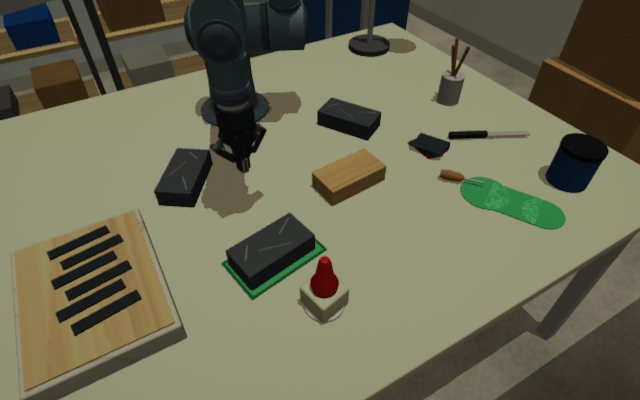

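The stone at (271,250) sits inside the green mark, square to it. The pot (325,295) and the wooden block (349,175) haven't moved, and the gripper is clear.

```bash
python3 -c "
from station import ctrl
print(ctrl.hand_in())"
```

```text
the job is handed in; nothing more can be done
None
```

I walked the stone onto the mark and handed the job in: left end led by about 24°, then right end by about 24°, ending by camera about 7 mm off centre and 0.6° from square at 13 s, with the wooden block and glue pot still in place in the last picture; no verdict was shown.

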